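# Start the starch pan heating and open the starch jar

## Robot

A 6-joint arm with a two-finger parallel gripper is mounted at the origin on the work surface. World frame = base frame: x ahead of the robot, y to its left, z up, the work surface at z = 0. Lengths are in m, angles in rad, forces in N, time in s.
With the tool pointing down it reaches from about 0.35 to 0.775 m from the base axis. Payload 5.5 kg.
Tool frame: the origin (TCP) lies at the very end of the fingers, on their centre line; the grasp point (between the pads) lies env.grasp_offset behind it (env.grasp_offset is the distance from the TCP to the grasp point, in m); x points along the fingers, y is the direction in which the jaws open and shut, and the axes are right-handed (so a half turn about x gives the same grasp; the last joint's range is limited). The gripper opens to 85 mm and grips with 20 to 120 N. Pads are 22 mm wide; open, the fingers measure 114 mm over their backs; the gripper's body (76 mm by 85 mm) begins 54 mm behind the grasp point. The pads swing forward as they close: fully open they stand 13 mm farther back than shut.
Start: joints at [-1.324, 0.313, 0.046, 1.304, 0, 1.431], TCP at [0.217, -0.533, 0.199] pointing down, gripper open.
Joint ranges: [-2.76, 2.76], [-0.86, 1.69], [-1.03, 1.26], [-2.2, 2.34], [-1.47, 1.5], [-3.14, 3.14]. Speed limits (rad/s): [2.57, 2.57, 3.14, 3.14, 3.14, 3.14].

## Interface

Orientations are given as a unit quaternion [w, x, y, z].
In Python, from workcell import get_state, viewer, job, env gives the robot as it stands.
- The arm moves only by the tool send_rows, never from a script. Its argument "plan" is a list of rows, each a list of 6 numbers: the shift along the tool's x, y, z in mm, then the turn, a rotation vector about the tool's x, y, z in degrees. A call has exactly 10 rows; each row is the pose to reach, as a shift and turn from the pose commanded when the call began, along the tool's axes at that moment; what a row does not reach only later rows make up. A row lasts 1/8 s, in which the tool goes at most 62.5 mm and 10.7 degrees, less where a joint would pass 70% of its speed; a pose out of reach is approached as far as the arm can. A call with a gripper value outside its range is refused whole. "claw" is the finger opening in mm, from 0 to 85.4, set as the call begins (left out, the last holds). The fingers move at their own pace and stop on an object; "newtons" is the grip in N (left out, the last holds). Time passes only in rows, so rows that repeat a pose let the fingers close, or fill a call up. It gives the time, the measured TCP pose, the force and the opening at its end, in the units of the state.
- get_state(): the state, without advancing time (a new reading comes with each control period).
- viewer.read_camera(name): name is "scene" or "top"; returns a dict with "frame" (400x640x3 uint8, blue, green, red), "mtx" (3x3 intrinsics, pixels), "k1" (the pictures are not rectified: a ray, as slopes to the right and down, at radius r is drawn at 1 + k1 r^2 times it, then the intrinsics apply), "rvec" (rotation vector, rad) and "tvec" (3), from world to camera coordinates, as OpenCV has them. Camera axes: x right, y down, z forward; pixel columns grow to the right and rows downward; lengths in m; the calibration is good to about 2 mm. A picture is of the moment at which its call begins. There is no depth.
- job.hand_in(): hands the job in, once; it reports no verdict.
The state is a dict: "clock": time; "joint_pos": joint angles; "qvel": joint speeds; "tau": joint torques, N m; "tcp_pos": TCP position; "orientation": TCP orientation; "wrist_force": force on the tool from outside, world axes, zero at the start; "ft_torque": the same for the moment, N m; "finger_gap": finger opening in m.
Only numpy, scipy, OpenCV 4.12 (cv2) and the standard library are available. Lean on these libraries where they do the work, as an engineer would, in place of code of your own. Each camera call takes 0.05 s, during which the arm holds its last target.

## Task

We are about to cook starch. Start the hotplate under the covered saucepan by pressing its spring keys fully down one at a time: the large round power key, then the square boil key, then the long narrow start key (leave the small round keep-warm key alone). Then unscrew the tight cap of the square jar that the plywood rack keeps from turning - anticlockwise, until the threads let go - without pulling the jar up out of its place or disturbing the other things, lift the cap straight off and finish still holding it level, a finger's width or two above the open mouth and over it so that no dust falls in.

Things in the scene. Friction and masses are not known exactly. Their poses are not given: they have to be found in the camera images.
- hotplate: Grey electric hotplate fixed to the table, left or right of the rack, 340 mm deep (x, away from the robot), 280 mm wide (y, to the left), glass top at 58 mm; origin: centre of its underside. Four spring keys in a row, 50 mm apart, 39 mm behind its front edge (x = -131 mm); left to right at y = 75, 25, -25, -75 mm: large round power, small round keep-warm, square boil, long narrow start. A covered pan stands on it.
- key_power_top (a point): Centre of the top face of the large round power key, 28 mm across, leftmost. Plain grey plastic like the other keys, standing 6.5 mm above the metal strip; it sinks straight down 4 mm against a spring (1.4 N to start, 4.5 N fully down) and comes back by itself. 
- key_boil_top (a point): Centre of the top face of the square boil key, 20 x 20 mm, third from the left. Plain grey plastic like the other keys, standing 6.5 mm above the metal strip; it sinks straight down 4 mm against a spring (1.4 N to start, 4.5 N fully down) and comes back by itself. 
- key_start_top (a point): Centre of the top face of the long narrow start key, 36 mm front to back, 14 mm wide, rightmost. Plain grey plastic like the other keys, standing 6.5 mm above the metal strip; it sinks straight down 4 mm against a spring (1.4 N to start, 4.5 N fully down) and comes back by itself. 
- key_warm_top (a point): Centre of the top face of the small round keep-warm key, 16 mm across, second from the left; not to be pressed. Plain grey plastic like the other keys, standing 6.5 mm above the metal strip; it sinks straight down 4 mm against a spring (1.4 N to start, 4.5 N fully down) and comes back by itself. 
- key_power (a joint): Travel of the power key, m: 0 up, 0.004 fully down.
- key_boil (a joint): Travel of the boil key, m: 0 up, 0.004 fully down.
- key_start (a joint): Travel of the start key, m: 0 up, 0.004 fully down.
- key_warm (a joint): Travel of the keep-warm key, m: 0 up, 0.004 fully down.
- rack_floor (a point): Plywood bottle rack screwed to the table, 110 mm deep (x) and 330 mm long (y). This point: middle of its base board's upper face, 12 mm above the table. Its top board (upper face 54 mm above the table) has three 80 mm square cut-outs at y = -110, 0, +110 mm. The square jar stands in one of them (it varies), a round bottle and a round tin in the others.
- jar: White plastic jar, square 76 x 76 mm, 85 mm high to its flat shoulder, then a round neck; 0.5 to 0.9 kg. Stands loose on the rack's base board in a square cut-out with 2 mm play all round, so it turns 3 degrees at most; pulled up while the cap is still screwed on, it lifts out. Origin: centre of its underside, z up. Rim of the mouth at z = 118 mm, top of the closed cap at 123 mm.
- jar_mouth (a point): Centre of the jar's mouth at the rim of its neck, z up along the jar's axis. Neck 49 mm across, 58 mm over its thread ramps. A sprung rubber seal on the rim pushes the closed cap up with about 40 N and follows it 2 mm when the threads let go, so the rubber then stands 4 mm above this point.
- cap: Ribbed black screw cap of the square jar, round, 66 mm across, 24 mm high, 30 g. Origin: centre of its skirt's lower rim; closed, 99 mm above the jar's underside, 14 mm above its shoulder. Tight (about 0.4 N m), easier as it turns. Anticlockwise from above it comes free 60-70 deg from closed and meets a stop at 92-101; about 80 is right. It need not rise while turning. Clear of the neck 19 mm up.
- saucepan: Covered aluminium saucepan on the hotplate, 168 mm across the lid rim, 107 mm high with its knob, black handle reaching 240 mm from its centre along its x axis. Bystander. Origin: centre of its underside.
- bottle: Round white bottle in the rack, 68 mm across, 145 mm high. Bystander. Origin: centre of its underside.
- tin: Round aluminium tin in the rack, 70 mm across, 100 mm high. Bystander. Origin: centre of its underside.
- spoon: Steel tablespoon lying on the table. Bystander.
- peg_a: Orange clothes peg lying on the table, 74 mm long. Bystander.
- peg_b: Orange clothes peg lying on the table, 74 mm long. Bystander.
Mind the look-alikes: they are no part of the job. Of the things shaped like the cap, the black one is meant. What is shaped like the jar but purple is not meant.

How it is judged:
By the outcome, as a careful person would: the job done as asked, in the order asked, and still so for the second after the job is handed in, while the arm keeps its last pose, push and grip.
It also fails if it takes over 58 s, if anything falls off the work surface, if the arm or the gripper's body presses on something with over 40 N, if the wrist force passes 120 N, or if a joint passes its speed limit or range.

## Working session

There is one attempt and no reset: what is moved stays moved. The work goes in short steps, Python scripts to look and compute and a tool call to move; the robot and the scene stay as the last step left them, time stands still between calls to the robot, and variables do not carry over. Pictures are saved under pics/ and viewed, and the job is handed in when it is done.

Besides the shell and the picture viewer there is one more tool, called after "Request:" as name(argument=value, ...), one argument or row to a line, values as JSON. send_rows: Moves the arm, as the interface text tells. Its arguments: {"type":"object","properties":{"plan":{"type":"array"},"claw":{"type":"number"},"newtons":{"type":"number"}},"required":["plan"]}

```bash
ls; mkdir -p pics; python3 - <<'E'
from workcell import get_state, viewer, job, env
import cv2
print(get_state()); print(env.grasp_offset)
for n in("scene","top"):
    c=viewer.read_camera(n); cv2.imwrite(f"pics/{n}0.png",c["frame"]); print(n,c["mtx"],c["k1"],c["rvec"],c["tvec"])
E
```

```text
pics
{'clock': 0.0, 'joint_pos': array([-1.32361530e+00,  3.14013606e-01,  4.49659954e-02,  1.30361712e+00,
       -1.70833551e-05,  1.43115858e+00]), 'qvel': array([ 5.86108785e-04, -8.36748241e-04,  1.26348094e-03, -1.07379627e-03,
        1.71308162e-05,  7.94546203e-04]), 'tau': array([-1.08467557e-03, -4.80626464e+01,  2.98534638e+01,  1.93027739e-02,
       -5.75363288e-05,  1.46494529e-05]), 'tcp_pos': array([ 0.21673636, -0.53195602,  0.19799612]), 'orientation': array([-0.13525069, -0.69388068, -0.13656929,  0.69396375]), 'wrist_force': array([ 0.21128847,  0.28539475, -0.25092571]), 'ft_torque': array([ 0.00022634,  0.06332224, -0.00681742]), 'finger_gap': 0.08517259686875082}
0.0187
scene [[392.61564335   0.         322.65588988]
 [  0.         392.61564335 199.24414467]
 [  0.           0.           1.        ]] 0.0035597408079178095 [ 1.89554668  1.58196416 -0.6521853 ] [-0.02957786 -0.3563559   1.64742152]
top [[436.37725634   0.         317.32366684]
 [  0.         436.37725634 197.32066075]
 [  0.           0.           1.        ]] 0.007655197222172613 [ 2.17522809 -2.19189898  0.10111309] [-0.09316686  0.57239535  1.14313357]
```

View pics/scene0.png

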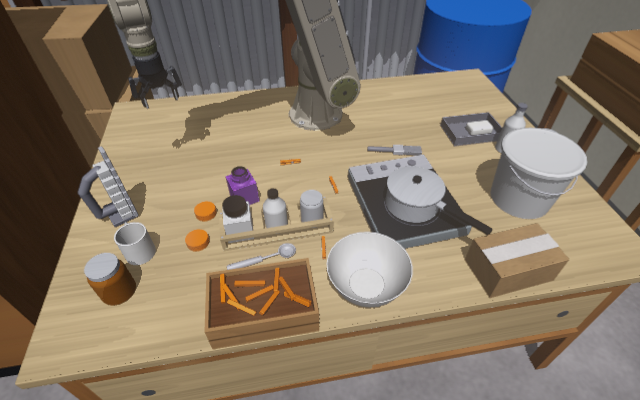

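View pics/top0.png

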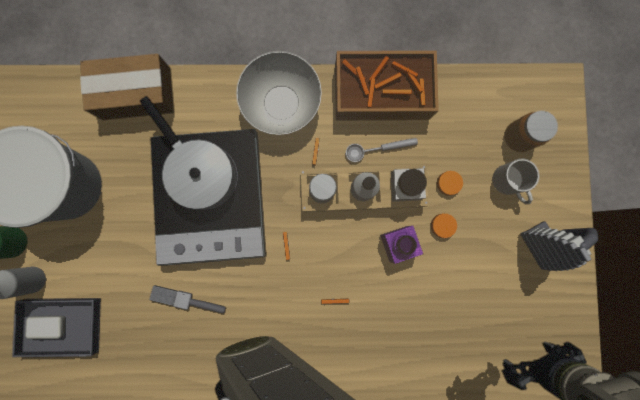

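The scene view shows the hotplate on its right, with the rack in the middle. In the top view the keys lie at about power (179,249), warm (199,247), boil (218,246) and start (238,243). The black cap on the white jar is at (411,184). Its look-alikes are orange caps at (451,183) and (444,226), and a purple jar at (403,245) with a dark top. Next I'll confirm with enlarged crops and measure.

```bash
cat > h.py <<'E'
import numpy as np, cv2
from workcell import get_state, viewer, job, env
def cam(n): return viewer.read_camera(n)
def ray(c,u,v):
    p=cv2.undistortPoints(np.array([[[u,v]]],float),c["mtx"],np.array([c["k1"],0,0,0,0.]))[0,0]
    R=cv2.Rodrigues(np.array(c["rvec"],float))[0]; t=np.array(c["tvec"],float).ravel()
    d=R.T@np.array([p[0],p[1],1]); return -R.T@t,d
def onz(c,u,v,z):
    o,d=ray(c,u,v); return o+d*(z-o[2])/d[2]
def proj(c,P):
    return cv2.projectPoints(np.array(P,float).reshape(-1,1,3),np.array(c["rvec"],float),np.array(c["tvec"],float),c["mtx"],np.array([c["k1"],0,0,0,0.]))[0][:,0]
def tri(cs,uv):
    A=np.zeros((3,3));b=np.zeros(3)
    for c,(u,v) in zip(cs,uv):
        o,d=ray(c,u,v);d/=np.linalg.norm(d);M=np.eye(3)-np.outer(d,d);A+=M;b+=M@o
    return np.linalg.solve(A,b)
E
python3 - <<'E'
import cv2,numpy as np
t=cv2.imread("pics/top0.png");s=cv2.imread("pics/scene0.png")
def crop(im,x,y,w,h,k,n): cv2.imwrite(n,cv2.resize(im[y:y+h,x:x+w],None,fx=k,fy=k,interpolation=cv2.INTER_CUBIC))
crop(t,145,220,130,55,6,"pics/k_t.png"); crop(s,340,145,110,60,7,"pics/k_s.png")
crop(t,290,150,190,120,4,"pics/r_t.png"); crop(s,180,150,170,110,4,"pics/r_s.png")
E
```

```text
(no output)
```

View pics/k_t.png

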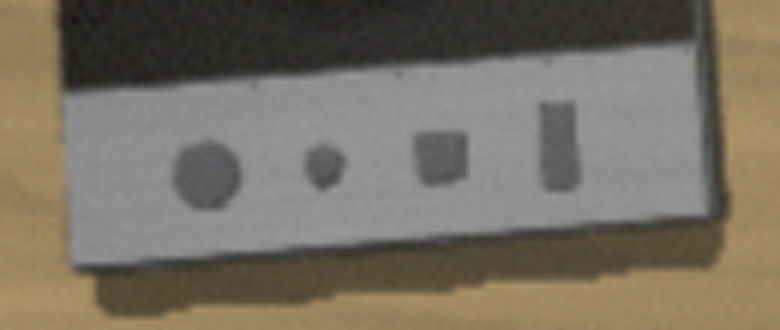

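View pics/k_s.png

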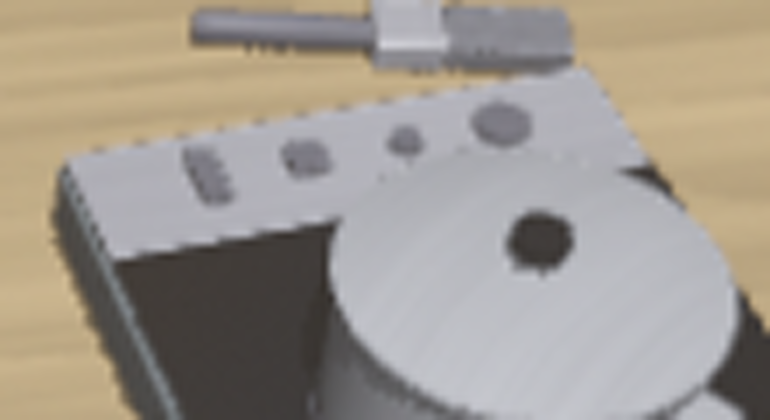

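View pics/r_t.png

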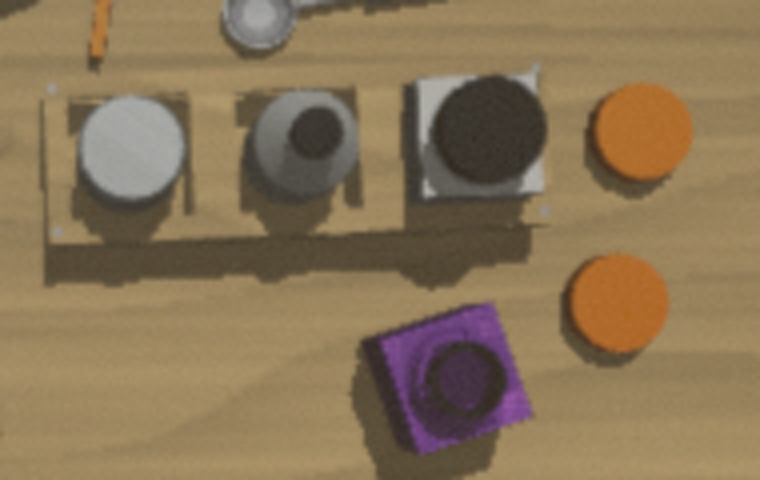

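View pics/r_s.png

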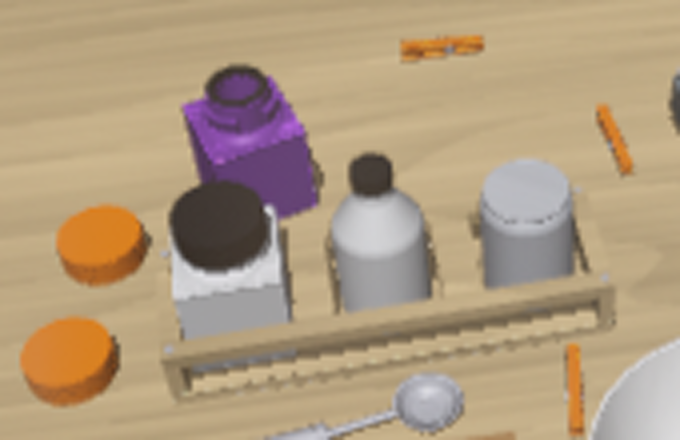

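The crops settle it. The black cap sits on the white square jar in the rack's right cut-out, with the cap top centred near (412,182) in the top view. The orange caps and the open purple jar are the look-alikes. The keys run, left to right: large round, small round, square, long. Next I'll measure positions.

```bash
python3 - <<'E'
from h import *
t=cam("top");s=cam("scene")
def keys(c,x,y,w,h,lo,hi):
    im=cv2.resize(c["frame"][y:y+h,x:x+w],None,fx=6,fy=6,interpolation=cv2.INTER_CUBIC)
    g=cv2.cvtColor(im,cv2.COLOR_BGR2GRAY)
    m=((g>lo)&(g<hi)).astype(np.uint8)
    m=cv2.morphologyEx(m,cv2.MORPH_OPEN,np.ones((9,9)))
    n,l,st,ce=cv2.connectedComponentsWithStats(m)
    return [(np.round((ce[i]+.5)/6-.5+[x,y],2),st[i]) for i in range(1,n) if 500<st[i][4]<9000]
kt=keys(t,165,232,90,25,60,122)
ks=keys(s,362,155,60,22,60,155)
for k in kt: print("T",k[0],k[1],[onz(t,*k[0],z).round(4) for z in(.058,.0645)])
for k in ks: print("S",k[0],k[1],onz(s,*k[0],.0625).round(4))
# cap dark masks
def blob(c,x,y,w,h,hi):
    g=c["frame"][y:y+h,x:x+w].max(axis=2); m=(g<hi).astype(np.uint8)
    n,l,st,ce=cv2.connectedComponentsWithStats(m);i=1+np.argmax(st[1:,4]);
    cs=max(cv2.findContours((l==i).astype(np.uint8),0,2)[0],key=cv2.contourArea)
    return ce[i]+[x,y],st[i],cv2.fitEllipse(cs),(x,y)
b=blob(t,395,165,35,40,58);print(b, onz(t,b[0][0],b[0][1],.135))
b2=blob(s,215,190,45,35,70);print(b2)
print(t["frame"][184,398:428].max(1)); print(t["frame"][165:205,412].max(1))
# rack corners screws
for u,v in((303,172),(304,207.8),(424.2,167.3),(426.2,203)): print(onz(t,u,v,.054))
E
```

```text
T [191.11 232.14] [122   0  84  10 621] [array([0.4814, 0.2281, 0.058 ]), array([0.4813, 0.2263, 0.0645])]
T [237.71 244.15] [ 420   30   42   91 3331] [array([0.4496, 0.1083, 0.058 ]), array([0.4498, 0.1072, 0.0645])]
T [218.09 245.81] [ 294   60   54   54 2688] [array([0.4458, 0.1585, 0.058 ]), array([0.446 , 0.1571, 0.0645])]
T [179.03 248.87] [  52   69   71   70 3914] [array([0.4389, 0.2582, 0.058 ]), array([0.4391, 0.2562, 0.0645])]
T [198.64 247.38] [ 185   74   40   44 1415] [array([0.4422, 0.2082, 0.058 ]), array([0.4424, 0.2065, 0.0645])]
S [411.81 155.04] [262   0  82   8 518] [0.4029 0.2708 0.0625]
S [411.2  162.42] [ 272   27   52   41 1706] [0.4402 0.2556 0.0625]
S [397.46 164.85] [200  48  31  27 692] [0.4438 0.2061 0.0625]
S [383.22 167.28] [ 109   60   43   33 1198] [0.4472 0.1554 0.0625]
S [369.18 169.79] [  24   67   45   50 1595] [0.451  0.106  0.0625]
(array([402.52272727, 187.45454545]), array([ 4, 12, 12, 18, 44], dtype=int32), ((9.084935188293457, 20.962261199951172), (8.065559387207031, 17.232149124145508), 151.5288543701172), (395, 165)) [ 0.58499872 -0.30353979  0.135     ]
(array([233.67768595, 206.08539945]), array([  8,   6,  23,  21, 363], dtype=int32), ((18.389680862426758, 16.00815773010254), (20.542640686035156, 20.924301147460938), 39.381935119628906), (215, 190))
[ 65  53  53  64  61  60  61  59  58  59  60  59  62  58  60  58  59  60
  61  60  59  58  60  57  63  58  59  69 100 151]
[147 147 144 127  74  60  58  61  60  61  60  59  61  59  62  62  57  57
  63  60  61  56  58  63  58  57  58  62  59  58  60  81  98  96  74  76
  87  88  87  86]
[ 0.63598623 -0.06026775  0.054     ]
[ 0.54209582 -0.06236941  0.054     ]
[ 0.64626727 -0.37856183  0.054     ]
[ 0.55226609 -0.38113008  0.054     ]
```

```bash
cat >> h.py <<'E'
from scipy.spatial.transform import Rotation as Ro
def pose():
    s=get_state();q=s["orientation"];return s,np.array(s["tcp_pos"]),Ro.from_quat([q[1],q[2],q[3],q[0]])
def delta(P,yaw=None):
    "shift mm and turn deg in tool axes to get TCP at P, tool down, jaw axis (tool y) at yaw deg from world x"
    s,p,R=pose()
    sh=R.as_matrix().T@(np.array(P)-p)*1000
    if yaw is None: return sh.round(1)
    y=np.array([np.cos(np.radians(yaw)),np.sin(np.radians(yaw)),0]);x=np.array([0,0,-1.])
    T=Ro.from_matrix(np.c_[x,y,np.cross(x,y)])
    return sh.round(1),np.degrees((R.inv()*T).as_rotvec()).round(1)
E
python3 - <<'E'
from h import *
t=cam("top");s=cam("scene")
_,p,R=pose();print(R.as_matrix().round(3))
# circle fit of cap top: edge vs bright
g=cv2.cvtColor(t["frame"],cv2.COLOR_BGR2GRAY)
big=cv2.resize(g[160:215,390:435],None,fx=8,fy=8,interpolation=cv2.INTER_CUBIC)
c=cv2.HoughCircles(big,cv2.HOUGH_GRADIENT,1,50,param1=80,param2=15,minRadius=95,maxRadius=130)
for q in c[0][:3]: print((q[:2]+.5)/8-.5+[390,160],q[2]/8, onz(t,*((q[:2]+.5)/8-.5+[390,160]),.135))
for P in ((.5976,-.3305),):
  th=np.linspace(0,2*np.pi,40)
  for n,c in(("t",t),("s",s)):
    im=cv2.resize(c["frame"],None,fx=4,fy=4,interpolation=cv2.INTER_CUBIC)
    for z,col in((.135,(0,255,0)),(.111,(255,255,0))):
      uv=proj(c,np.c_[P[0]+.033*np.cos(th),P[1]+.033*np.sin(th),0*th+z])
      cv2.polylines(im,[np.int32(uv*4+1.5)],True,col,1)
    x,y=proj(c,[[*P,.12]])[0]
    x,y=int(x*4),int(y*4); cv2.imwrite(f"pics/cap_{n}.png",im[y-140:y+140,x-160:x+160])
a=cv2.imread("pics/cap_t.png");b=cv2.imread("pics/cap_s.png");cv2.imwrite("pics/capfit.png",np.hstack([a,b]))
for yaw in(0,90,180,-90): print(yaw,delta([.4395,.2565,.1],yaw))
E
```

```text
[[-0.     0.377 -0.926]
 [ 0.001 -0.926 -0.377]
 [-1.    -0.001 -0.   ]]
[411.5  184.25] 14.7625 [ 0.59267192 -0.32557322  0.135     ]
0 (array([  99. , -646.5, -503.8]), array([-67.8,  -0. ,   0. ]))
90 (array([  99. , -646.5, -503.8]), array([-157.8,   -0. ,    0. ]))
180 (array([  99. , -646.5, -503.8]), array([112.2,   0. ,   0. ]))
-90 (array([  99. , -646.5, -503.8]), array([22.2,  0. ,  0. ]))
```

View pics/capfit.png

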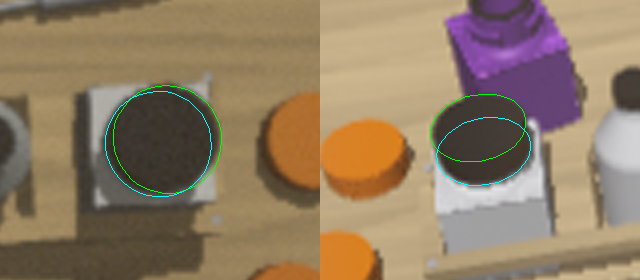

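The rack-derived cap outline matches in the scene view and sits about 3 mm too far right in the top view, so I take the cap centre as about (0.597, -0.328). First I'll go to the power key through a waypoint.

```bash
python3 - <<'E'
from h import *
for P in((.30,-.45,.25),(.45,-.15,.25),(.46,.05,.25)): print(P,delta(P,4))
E
```

```text
(0.3, -0.45, 0.25) (array([ -51.4,  -44.9, -108.1]), array([-71.8,  -0. ,   0. ]))
(0.45, -0.15, 0.25) (array([ -51.2, -266.2, -360.2]), array([-71.8,  -0. ,   0. ]))
(0.46, 0.05, 0.25) (array([ -51.1, -447.6, -444.9]), array([-71.8,  -0. ,   0. ]))
```

Request:
send_rows(
  claw=0,
  newtons=40,
  plan=[
    [-40, -22, -40, -8, 0, 0],
    [-51, -45, -90, -16, 0, 0],
    [-51, -85, -135, -24, 0, 0],
    [-51, -125, -180, -32, 0, 0],
    [-51, -165, -230, -40, 0, 0],
    [-51, -210, -275, -48, 0, 0],
    [-51, -250, -320, -56, 0, 0],
    [-51, -295, -360, -64, 0, 0],
    [-51, -345, -395, -72, 0, 0],
    [-51, -395, -420, -72, 0, 0],
  ],
)

```text
clock: 1.55
tcp_pos: [0.4574, -0.0063, 0.2499]
orientation: [0.518, 0.481, 0.518, -0.481]
wrist_force: [0.1, -0.5, -0.1]
finger_gap: -0.0
```

```bash
python3 - <<'E'
from h import *
s,p,R=pose();print(s["clock"],p,s["joint_pos"],s["finger_gap"],s["wrist_force"])
for P in((.4395,.2565,.20),(.4395,.2565,.085)): print(P,delta(P,4))
E
```

```text
1.55 [ 0.45735084 -0.00625621  0.24985856] [-1.89505770e-01  7.27814867e-02 -1.28444261e-01  1.36896239e+00
  2.58129410e-05  1.30708542e+00] -4.5300702570792596e-05 [ 0.05225051 -0.46869642 -0.14515025]
(0.4395, 0.2565, 0.2) (array([  49.8,    1.6, -263.4]), array([ 0.3,  0. , -0. ]))
(0.4395, 0.2565, 0.085) (array([ 164.8,    1.6, -263.4]), array([ 0.3,  0. , -0. ]))
```

Request:
send_rows(
  plan=[
    [0, 0, -50, 0, 0, 0],
    [10, 1, -105, 0, 0, 0],
    [30, 1, -160, 0, 0, 0],
    [60, 2, -215, 0, 0, 0],
    [100, 2, -263, 0, 0, 0],
    [145, 2, -263, 0, 0, 0],
    [168, 2, -263, 0, 0, 0],
    [172, 2, -263, 0, 0, 0],
    [172, 2, -263, 0, 0, 0],
    [172, 2, -263, 0, 0, 0],
  ],
)

```text
clock: 2.8
tcp_pos: [0.441, 0.2544, 0.0793]
orientation: [0.518, 0.482, 0.517, -0.481]
wrist_force: [-0.4, 0.1, 0.0]
finger_gap: 0.0007
```

```bash
python3 - <<'E'
from h import *
s,p,R=pose();print(s["clock"],p,s["wrist_force"],R.as_matrix().round(3))
t=cam("top");c=cam("scene")
a=cv2.resize(t["frame"][210:275,145:275],None,fx=5,fy=5,interpolation=2)[:325,:400]
b=cv2.resize(c["frame"][120:185,345:425],None,fx=5,fy=5,interpolation=2)
cv2.imwrite("pics/p1.png",np.hstack([a,b]))
E
```

```text
2.8 [0.44102728 0.2543598  0.07931747] [-0.40074417  0.05417767  0.00389322] [[ 0.003  0.997  0.072]
 [ 0.001  0.072 -0.997]
 [-1.     0.003 -0.001]]
```

View pics/p1.png

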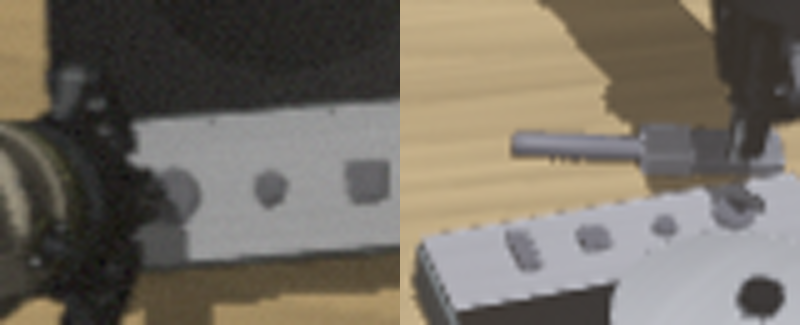

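The picture shows the closed fingertips just above the power key, with the key visible under the fingertips. Now I press down in small steps.

Request:
send_rows(
  plan=[
    [8, -1, -2, 0, 0, 0],
    [11, -1, -2, 0, 0, 0],
    [12, -1, -2, 0, 0, 0],
    [13, -1, -2, 0, 0, 0],
    [14, -1, -2, 0, 0, 0],
    [15, -1, -2, 0, 0, 0],
    [16, -1, -2, 0, 0, 0],
    [17, -1, -2, 0, 0, 0],
    [17, -1, -2, 0, 0, 0],
    [17, -1, -2, 0, 0, 0],
  ],
)

```text
clock: 4.15
tcp_pos: [0.4386, 0.2561, 0.0609]
orientation: [0.518, 0.481, 0.518, -0.482]
wrist_force: [-0.1, -1.0, -0.0]
finger_gap: 0.0003
```

Request:
send_rows(
  plan=[
    [0.5, 0, 0, 0, 0, 0],
    [1, 0, 0, 0, 0, 0],
    [1.5, 0, 0, 0, 0, 0],
    [2, 0, 0, 0, 0, 0],
    [2.5, 0, 0, 0, 0, 0],
    [3, 0, 0, 0, 0, 0],
    [3.5, 0, 0, 0, 0, 0],
    [4, 0, 0, 0, 0, 0],
    [4, 0, 0, 0, 0, 0],
    [4, 0, 0, 0, 0, 0],
  ],
)

```text
clock: 5.4
tcp_pos: [0.4387, 0.256, 0.0569]
orientation: [0.518, 0.482, 0.518, -0.482]
wrist_force: [-1.5, 0.7, 0.2]
finger_gap: 0.0001
```

```bash
python3 - <<'E'
from h import *
t=cam("top");c=cam("scene")
for n,a,b in(("power",(179.03,248.87),(411.2,162.42)),("boil",(218.09,245.81),(383.22,167.28)),("start",(237.71,244.15),(369.18,169.79)),("warm",(198.64,247.38),(397.46,164.85))):
    print(n,tri([t,c],[a,b]))
cv2.imwrite("pics/p2.png",cv2.resize(c["frame"][120:200,345:445],None,fx=7,fy=7,interpolation=2))
E
```

```text
power [0.43890301 0.25673626 0.06140758]
boil [0.44572378 0.15694218 0.06121184]
start [0.4495769  0.10714298 0.06122766]
warm [0.44226442 0.20709242 0.06109401]
```

View pics/p2.png

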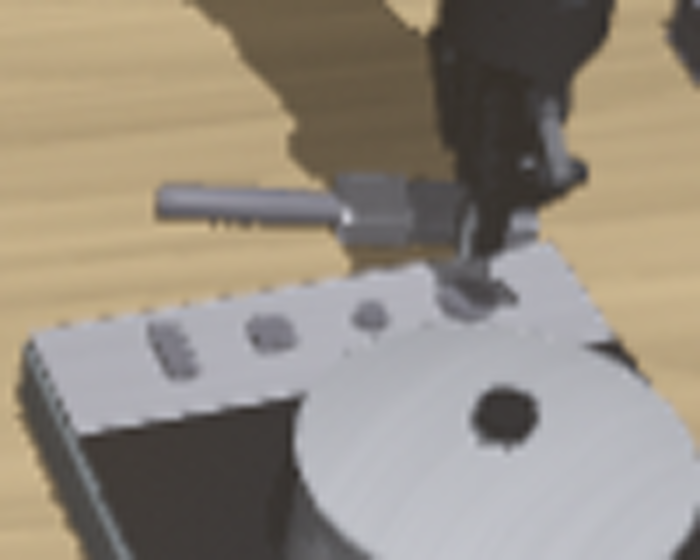

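The fingertip still appears just above the key and the force is zero. I'll carry on gently.

Request:
send_rows(
  plan=[
    [0.5, 0, 0, 0, 0, 0],
    [1, 0, 0, 0, 0, 0],
    [1.5, 0, 0, 0, 0, 0],
    [2, 0, 0, 0, 0, 0],
    [2, 0, 0, 0, 0, 0],
    [2, 0, 0, 0, 0, 0],
    [2, 0, 0, 0, 0, 0],
    [2, 0, 0, 0, 0, 0],
    [2, 0, 0, 0, 0, 0],
    [2, 0, 0, 0, 0, 0],
  ],
)

```text
clock: 6.75
tcp_pos: [0.4386, 0.256, 0.0549]
orientation: [0.518, 0.481, 0.518, -0.482]
wrist_force: [-1.1, 0.2, 0.2]
finger_gap: -0.0003
```

```bash
python3 - <<'E'
from h import *
c=cam("scene");s,p,R=pose();print(p,s["wrist_force"],s["ft_torque"],s["tau"])
cv2.imwrite("pics/p3.png",cv2.resize(c["frame"][140:180,390:440],None,fx=12,fy=12,interpolation=2))
E
```

```text
[0.43865362 0.25604153 0.05484998] [ 0.87674708  0.14112108 -0.18409856] [ 0.01251038  0.00996685 -0.02123383] [-1.74663408e-03 -4.23780012e+01  2.62183392e+01  1.43184330e-03
 -5.00077822e-04 -8.85608557e-06]
```

View pics/p3.png

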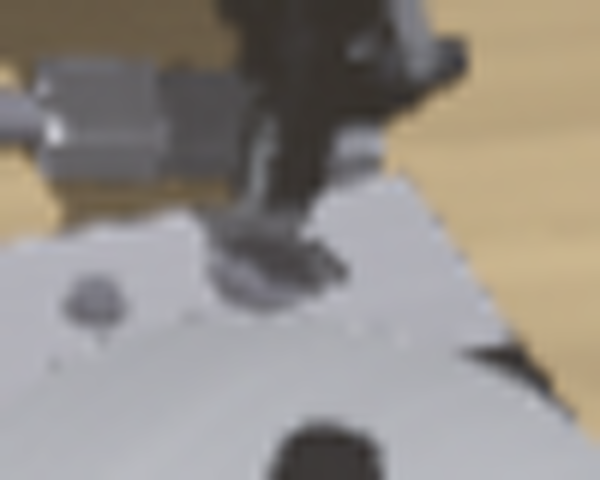

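```bash
python3 - <<'E'
from h import *
c=cam("scene");t=cam("top");s,p,R=pose()
for dz in(0,.005,.01,.015):
    print(dz,(proj(c,[p+[0,0,dz]])[0]-[390,140])*12+5.5, proj(c,[p+[0,0,dz]])[0])
E
```

```text
0 [255.29761249 291.65253841] [410.81646771 163.84604487]
0.005 [258.06294047 278.11350642] [411.04691171 162.7177922 ]
0.01 [260.84317329 264.50179363] [411.27859777 161.5834828 ]
0.015 [263.6384323  250.81681067] [411.51153602 160.44306756]
```

The fingertip is in fact about 10-20 mm higher than the TCP reading suggests. I'll continue in steps of at most 4 mm, checking the force each time.

Request:
send_rows(
  plan=[
    [0.5, 0, 0, 0, 0, 0],
    [1, 0, 0, 0, 0, 0],
    [1.5, 0, 0, 0, 0, 0],
    [2, 0, 0, 0, 0, 0],
    [2.5, 0, 0, 0, 0, 0],
    [3, 0, 0, 0, 0, 0],
    [3.5, 0, 0, 0, 0, 0],
    [4, 0, 0, 0, 0, 0],
    [4, 0, 0, 0, 0, 0],
    [4, 0, 0, 0, 0, 0],
  ],
)

```text
clock: 8.15
tcp_pos: [0.4386, 0.256, 0.0509]
orientation: [0.518, 0.481, 0.518, -0.482]
wrist_force: [0.3, 0.1, -0.4]
finger_gap: -0.0001
```

```bash
python3 - <<'E'
from h import *
c=cam("scene");t=cam("top");s,p,R=pose()
print(p,s["wrist_force"],[proj(k,[p])[0] for k in(c,t)])
cv2.imwrite("pics/p4.png",np.hstack([cv2.resize(c["frame"][130:190,380:430],None,fx=8,fy=8,interpolation=2),cv2.resize(t["frame"][210:270,150:200],None,fx=8,fy=8,interpolation=2)]))
E
```

```text
[0.43864747 0.25605639 0.05087535] [0.43679391 0.18760925 0.71864873] [array([410.63141736, 164.74427874]), array([180.72296681, 248.85895594])]
```

View pics/p4.png

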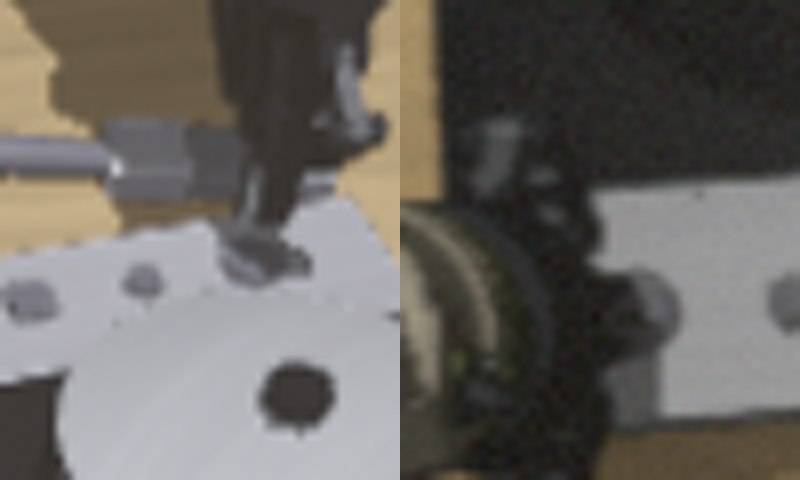

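The tip still looks roughly 10 mm above the key in both views, so I'm descending further.

Request:
send_rows(
  plan=[
    [0.5, 0, 0, 0, 0, 0],
    [1, 0, 0, 0, 0, 0],
    [1.5, 0, 0, 0, 0, 0],
    [2, 0, 0, 0, 0, 0],
    [2.5, 0, 0, 0, 0, 0],
    [3, 0, 0, 0, 0, 0],
    [3.5, 0, 0, 0, 0, 0],
    [4, 0, 0, 0, 0, 0],
    [4.5, 0, 0, 0, 0, 0],
    [4.5, 0, 0, 0, 0, 0],
  ],
)

```text
clock: 9.5
tcp_pos: [0.4386, 0.256, 0.0463]
orientation: [0.518, 0.481, 0.518, -0.482]
wrist_force: [-0.2, 0.2, -0.1]
finger_gap: -0.0002
```

Request:
send_rows(
  plan=[
    [0.5, 0, 0, 0, 0, 0],
    [1, 0, 0, 0, 0, 0],
    [1.5, 0, 0, 0, 0, 0],
    [2, 0, 0, 0, 0, 0],
    [2.5, 0, 0, 0, 0, 0],
    [3, 0, 0, 0, 0, 0],
    [3.5, 0, 0, 0, 0, 0],
    [4, 0, 0, 0, 0, 0],
    [4, 0, 0, 0, 0, 0],
    [4, 0, 0, 0, 0, 0],
  ],
)

```text
clock: 10.75
tcp_pos: [0.4387, 0.256, 0.0424]
orientation: [0.518, 0.481, 0.518, -0.482]
wrist_force: [-0.1, -0.1, -0.3]
finger_gap: 0.0001
```

```bash
python3 - <<'E'
from h import *
c=cam("scene");t=cam("top");s,p,R=pose()
print(p,s["wrist_force"],s["tau"],[proj(k,[p])[0] for k in(c,t)])
cv2.imwrite("pics/p5.png",np.hstack([cv2.resize(c["frame"][130:190,380:430],None,fx=8,fy=8,interpolation=2),cv2.resize(t["frame"][210:270,150:200],None,fx=8,fy=8,interpolation=2)]))
E
```

```text
[0.43865377 0.25605767 0.04238197] [ 0.32723229 -0.05584509  0.14383442] [-1.62003929e-03 -4.26224077e+01  2.57546639e+01  1.70210522e-03
 -5.73746129e-04 -8.55877119e-06] [array([410.24542378, 166.64010274]), array([181.71269565, 248.74258273])]
```

View pics/p5.png

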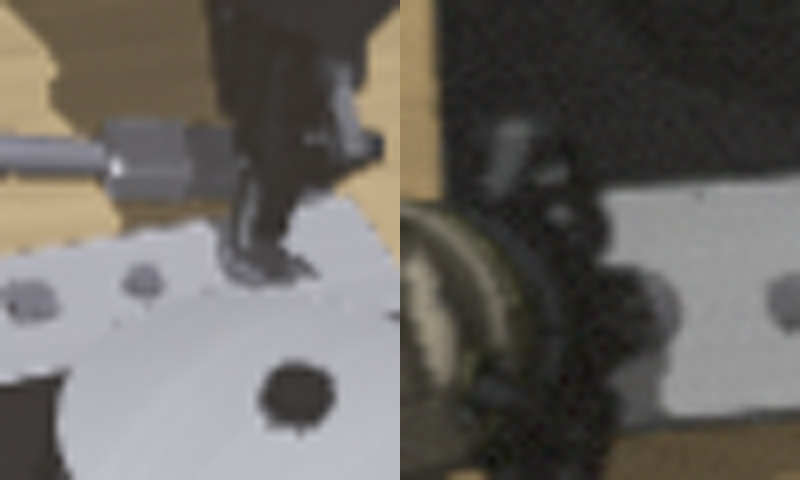

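The tip is now almost on the key, with its shadow nearly touching. I'll continue in fine steps.

Request:
send_rows(
  plan=[
    [0.5, 0, 0, 0, 0, 0],
    [1, 0, 0, 0, 0, 0],
    [1.5, 0, 0, 0, 0, 0],
    [2, 0, 0, 0, 0, 0],
    [2.5, 0, 0, 0, 0, 0],
    [3, 0, 0, 0, 0, 0],
    [3.5, 0, 0, 0, 0, 0],
    [4, 0, 0, 0, 0, 0],
    [4, 0, 0, 0, 0, 0],
    [4, 0, 0, 0, 0, 0],
  ],
)

```text
clock: 12.1
tcp_pos: [0.4387, 0.256, 0.0384]
orientation: [0.518, 0.481, 0.518, -0.482]
wrist_force: [0.4, -0.5, -0.2]
finger_gap: 0.0003
```

Request:
send_rows(
  plan=[
    [0.5, 0, 0, 0, 0, 0],
    [1, 0, 0, 0, 0, 0],
    [1.5, 0, 0, 0, 0, 0],
    [2, 0, 0, 0, 0, 0],
    [2.5, 0, 0, 0, 0, 0],
    [3, 0, 0, 0, 0, 0],
    [3.5, 0, 0, 0, 0, 0],
    [4, 0, 0, 0, 0, 0],
    [4.5, 0, 0, 0, 0, 0],
    [4.5, 0, 0, 0, 0, 0],
  ],
)

```text
clock: 13.35
tcp_pos: [0.4386, 0.256, 0.0338]
orientation: [0.518, 0.481, 0.518, -0.482]
wrist_force: [0.2, -0.9, 0.2]
finger_gap: -0.0
```

```bash
python3 - <<'E'
from h import *
c=cam("scene");t=cam("top");s,p,R=pose()
print(p,s["wrist_force"],s["tau"],[proj(k,[p])[0] for k in(c,t)])
cv2.imwrite("pics/p6.png",np.hstack([cv2.resize(c["frame"][130:190,380:430],None,fx=8,fy=8,interpolation=2),cv2.resize(t["frame"][210:270,150:200],None,fx=8,fy=8,interpolation=2)]))
E
```

```text
[0.43865944 0.25606081 0.03386205] [ 0.21063694 -0.29103941 -0.36931994] [ 1.14364204e-03 -4.27934897e+01  2.54195094e+01  1.56082464e-03
 -3.97155527e-04  1.12950875e-06] [array([409.86216689, 168.5245909 ]), array([182.69004307, 248.62784143])]
```

View pics/p6.png

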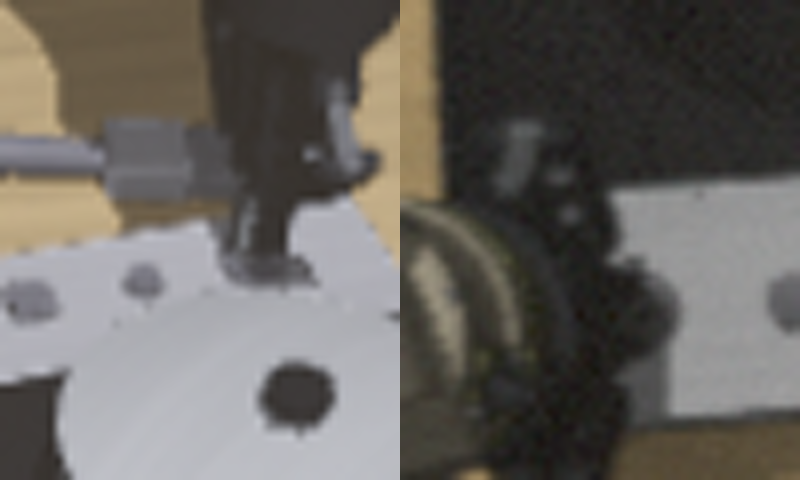

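The tip now looks about 3-4 mm above the key, so the real tip is some 30 mm short of the reported TCP. I'll note that for the cap.

Request:
send_rows(
  plan=[
    [1, 0, 0, 0, 0, 0],
    [1.5, 0, 0, 0, 0, 0],
    [2, 0, 0, 0, 0, 0],
    [2.5, 0, 0, 0, 0, 0],
    [3, 0, 0, 0, 0, 0],
    [3.5, 0, 0, 0, 0, 0],
    [4, 0, 0, 0, 0, 0],
    [4.5, 0, 0, 0, 0, 0],
    [5, 0, 0, 0, 0, 0],
    [5, 0, 0, 0, 0, 0],
  ],
)

```text
clock: 14.7
tcp_pos: [0.4386, 0.256, 0.0289]
orientation: [0.518, 0.481, 0.518, -0.482]
wrist_force: [-1.1, -1.1, 3.7]
finger_gap: -0.0001
```

Contact: 3.7 N. I'll push the remaining millimetre or so.

Request:
send_rows(
  plan=[
    [0.5, 0, 0, 0, 0, 0],
    [1, 0, 0, 0, 0, 0],
    [1.5, 0, 0, 0, 0, 0],
    [1.8, 0, 0, 0, 0, 0],
    [1.8, 0, 0, 0, 0, 0],
    [1.8, 0, 0, 0, 0, 0],
    [1.8, 0, 0, 0, 0, 0],
    [1.8, 0, 0, 0, 0, 0],
    [1.8, 0, 0, 0, 0, 0],
    [1.8, 0, 0, 0, 0, 0],
  ],
)

```text
clock: 15.95
tcp_pos: [0.4387, 0.2561, 0.028]
orientation: [0.518, 0.482, 0.518, -0.481]
wrist_force: [-3.1, -2.1, 12.1]
finger_gap: -0.0002
```

Bottomed out: 12 N, with no more travel. Next is the boil key (99 mm to the right along the row), pressed to the same depth.

Request:
send_rows(
  plan=[
    [-15, 0, 0, 0, 0, 0],
    [-16, 0, 25, 0, 0, 0],
    [-16, 0, 65, 0, 0, 0],
    [-16, 0, 99, 0, 0, 0],
    [-14, 0, 99, 0, 0, 0],
    [-6, 0, 99, 0, 0, 0],
    [-4, 0, 99, 0, 0, 0],
    [-2, 0, 99, 0, 0, 0],
    [-1, 0, 99, 0, 0, 0],
    [-1, 0, 99, 0, 0, 0],
  ],
)

```text
clock: 17.2
tcp_pos: [0.4459, 0.1578, 0.0283]
orientation: [0.518, 0.482, 0.518, -0.481]
wrist_force: [-0.6, 0.5, 3.6]
finger_gap: -0.0001
```

```bash
python3 - <<'E'
from h import *
c=cam("scene");t=cam("top");s,p,R=pose()
print(p,s["wrist_force"])
cv2.imwrite("pics/p7.png",np.hstack([cv2.resize(c["frame"][130:190,360:420],None,fx=6,fy=6,interpolation=2),cv2.resize(t["frame"][215:275,165:245],None,fx=6,fy=6,interpolation=2)]))
E
```

```text
[0.44585384 0.15776992 0.02824991] [ 0.28431921 -0.10222374  3.84106887]
```

View pics/p7.png

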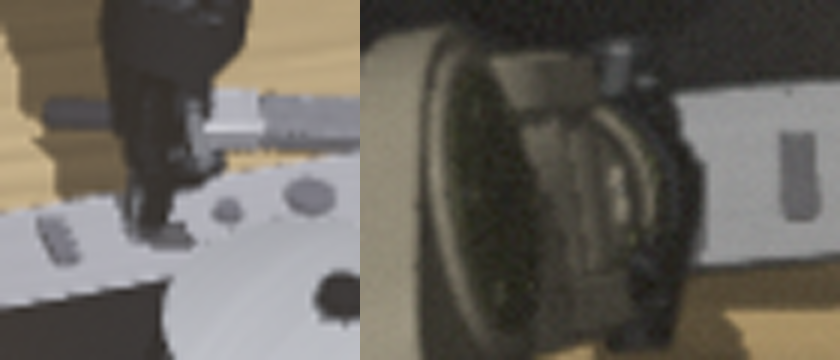

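The picture shows the tip on the square boil key, partly pressed at 3.7 N. The power and keep-warm keys are up. I'll finish the press.

Request:
send_rows(
  plan=[
    [0.5, 0, 0, 0, 0, 0],
    [1, 0, 0, 0, 0, 0],
    [1.5, 0, 0, 0, 0, 0],
    [2, 0, 0, 0, 0, 0],
    [2, 0, 0, 0, 0, 0],
    [2, 0, 0, 0, 0, 0],
    [2, 0, 0, 0, 0, 0],
    [2, 0, 0, 0, 0, 0],
    [2, 0, 0, 0, 0, 0],
    [2, 0, 0, 0, 0, 0],
  ],
)

```text
clock: 18.55
tcp_pos: [0.446, 0.1578, 0.0278]
orientation: [0.518, 0.482, 0.518, -0.481]
wrist_force: [-5.8, 0.5, 19.2]
finger_gap: 0.0003
```

Request:
send_rows(
  plan=[
    [-15, 0, 0, 0, 0, 0],
    [-16, 0, 25, 0, 0, 0],
    [-16, 0, 51, 0, 0, 0],
    [-13, 0, 51, 0, 0, 0],
    [-7, 0, 51, 0, 0, 0],
    [-5, 0, 51, 0, 0, 0],
    [-3, 0, 51, 0, 0, 0],
    [-1.5, 0, 51, 0, 0, 0],
    [-0.5, 0, 51, 0, 0, 0],
    [-0.5, 0, 51, 0, 0, 0],
  ],
)

```text
clock: 19.8
tcp_pos: [0.4493, 0.1068, 0.0279]
orientation: [0.518, 0.481, 0.518, -0.481]
wrist_force: [-5.2, -0.6, 15.7]
finger_gap: -0.0003
```

```bash
python3 - <<'E'
from h import *
c=cam("scene");s,p,R=pose()
print(p,s["wrist_force"],s["clock"],s["joint_pos"])
cv2.imwrite("pics/p8.png",cv2.resize(c["frame"][120:200,345:425],None,fx=6,fy=6,interpolation=2))
for P in((.4496,.107,.13),(.597,-.328,.23),(.597,-.328,.095)): print(P,delta(P,4))
E
```

```text
[0.4493639  0.10684515 0.02793346] [-5.22994203 -1.11024085 16.49896435] 19.85 [ 5.92385089e-02  2.26490802e-01 -5.20476095e-01  8.23364503e-01
  1.61317809e-04  1.55676898e+00]
(0.4496, 0.107, 0.13) (array([-102.1,    0.3,   -0.2]), array([ 0.2, -0. , -0. ]))
(0.597, -0.328, 0.23) (array([-202.1,  115.5,  444.5]), array([ 0.2, -0. , -0. ]))
(0.597, -0.328, 0.095) (array([-67.1, 115.4, 444.5]), array([ 0.2, -0. , -0. ]))
```

View pics/p8.png

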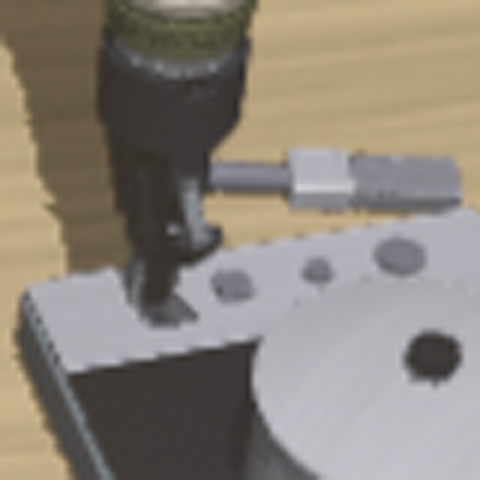

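The start key is bottomed out at 16 N and the other keys are up. I'll lift away and go over the cap.

Request:
send_rows(
  plan=[
    [-50, 0, 0, 0, 0, 0],
    [-105, 0, 10, 0, 0, 0],
    [-155, 10, 45, 0, 0, 0],
    [-190, 25, 95, 0, 0, 0],
    [-200, 40, 150, 0, 0, 0],
    [-200, 55, 205, 0, 0, 0],
    [-200, 70, 260, 0, 0, 0],
    [-200, 85, 315, 0, 0, 0],
    [-200, 100, 370, 0, 0, 0],
    [-200, 112, 420, 0, 0, 0],
  ],
)

```text
clock: 21.1
tcp_pos: [0.5924, -0.3059, 0.2259]
orientation: [0.518, 0.482, 0.518, -0.481]
wrist_force: [0.8, 0.5, 0.6]
finger_gap: -0.0001
```

```bash
python3 - <<'E'
from h import *
c=cam("scene");s,p,R=pose()
print(p,s["wrist_force"],s["clock"],s["joint_pos"])
for P in((.597,-.328,.11),): print(P,delta(P,4))
E
```

```text
[ 0.59329999 -0.31225732  0.22385566] [ 3.26934013 -2.81252223 -0.29561474] 21.15 [-0.60301775  0.50745113  0.3981361   1.46008194 -0.00212052  0.89947162]
(0.597, -0.328, 0.11) (array([113.9,   2.6,  15.7]), array([-0.1,  0.1,  0. ]))
```

Request:
send_rows(
  claw=85,
  plan=[
    [0, 2, 12, 0, 0, 0],
    [0, 4, 24, 0, 0, 0],
    [0, 4, 24, 0, 0, 0],
    [15, 4, 24, 0, 0, 0],
    [40, 4, 24, 0, 0, 0],
    [65, 4, 24, 0, 0, 0],
    [90, 4, 24, 0, 0, 0],
    [100, 4, 24, 0, 0, 0],
    [100, 4, 24, 0, 0, 0],
    [100, 4, 24, 0, 0, 0],
  ],
)

```text
clock: 22.4
tcp_pos: [0.5981, -0.3281, 0.1281]
orientation: [0.519, 0.482, 0.517, -0.481]
wrist_force: [-0.4, -0.8, 0.1]
finger_gap: 0.0852
```

```bash
python3 - <<'E'
from h import *
c=cam("scene");t=cam("top");s,p,R=pose()
print(p,s["wrist_force"],s["clock"],s["finger_gap"])
cv2.imwrite("pics/c1.png",np.hstack([cv2.resize(c["frame"][130:230,195:295],None,fx=4,fy=4,interpolation=2),cv2.resize(t["frame"][135:235,360:460],None,fx=4,fy=4,interpolation=2)]))
print(delta((.597,-.328,.09),4))
E
```

```text
[ 0.59816685 -0.32831511  0.12805292] [-0.40502393 -0.23761735  0.0914733 ] 22.5 0.08479653220450967
(array([38.1, -1.2, -0.5]), array([ 0.2,  0.1, -0.1]))
```

View pics/c1.png

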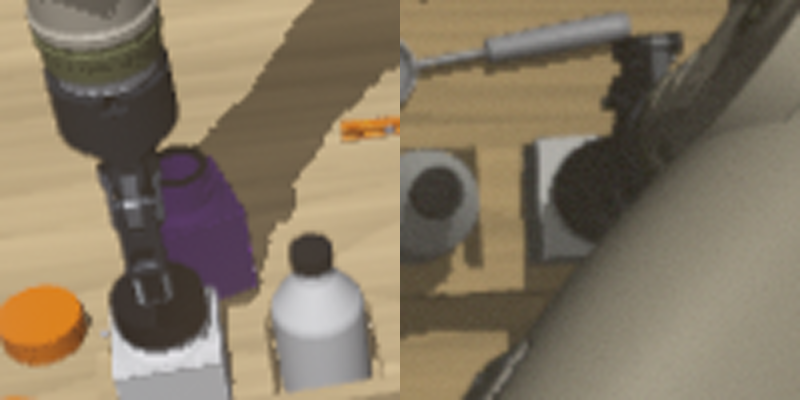

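```bash
python3 - <<'E'
from h import *
c=cam("scene");s,p,R=pose()
for z in(.13,.14,.15,.16,.17,.18):
    print(z,[((proj(c,[[p[0]+dx,p[1]+dx*.07,z]])[0]-[195,130])*4+1.5).round() for dx in(.043,.057)])
E
```

```text
0.13 [array([166., 342.]), array([168., 357.])]
0.14 [array([163., 332.]), array([165., 347.])]
0.15 [array([161., 322.]), array([163., 337.])]
0.16 [array([158., 312.]), array([160., 327.])]
0.17 [array([156., 302.]), array([158., 317.])]
0.18 [array([153., 291.]), array([155., 306.])]
```

The open fingertips project to about z = 0.172 while the TCP reads 0.128. That agrees with the 31 mm found at the keys plus 13 mm of swing. For fingertips near 107 mm when gripping, the TCP reading should be about 0.068.

Request:
send_rows(
  plan=[
    [12, -1, 0, 0, 0, 0],
    [24, -1, 0, 0, 0, 0],
    [34, -1, 0, 0, 0, 0],
    [42, -1, 0, 0, 0, 0],
    [48, -1, 0, 0, 0, 0],
    [54, -1, 0, 0, 0, 0],
    [58, -1, 0, 0, 0, 0],
    [60, -1, 0, 0, 0, 0],
    [60, -1, 0, 0, 0, 0],
    [60, -1, 0, 0, 0, 0],
  ],
)

```text
clock: 23.8
tcp_pos: [0.5966, -0.3281, 0.0669]
orientation: [0.518, 0.481, 0.518, -0.481]
wrist_force: [-0.6, -0.5, 0.0]
finger_gap: 0.085
```

```bash
python3 - <<'E'
from h import *
c=cam("scene");t=cam("top");s,p,R=pose()
print(p,s["wrist_force"],s["clock"],s["finger_gap"])
cv2.imwrite("pics/c2.png",np.hstack([cv2.resize(c["frame"][150:230,205:275],None,fx=6,fy=6,interpolation=2),cv2.resize(t["frame"][150:230,370:430],None,fx=6,fy=6,interpolation=2)]))
E
```

```text
[ 0.59662536 -0.32812905  0.06693577] [-0.54201892  0.06056475 -0.47948734] 23.9 0.08537071284397094
```

View pics/c2.png

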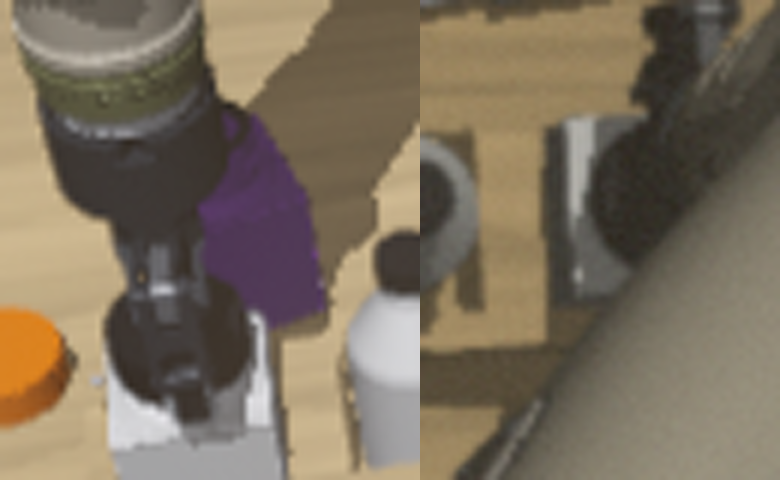

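The open front finger reaches just below the cap's upper part, around the skirt height, and the cap is between the jaws. Closing.

Request:
send_rows(
  claw=40,
  newtons=100,
  plan=[
    [0, 0, 0, 0, 0, 0],
    [0, 0, 0, 0, 0, 0],
    [0, 0, 0, 0, 0, 0],
    [0, 0, 0, 0, 0, 0],
    [0, 0, 0, 0, 0, 0],
    [0, 0, 0, 0, 0, 0],
    [0, 0, 0, 0, 0, 0],
    [0, 0, 0, 0, 0, 0],
    [0, 0, 0, 0, 0, 0],
    [0, 0, 0, 0, 0, 0],
  ],
)

```text
clock: 25.15
tcp_pos: [0.5978, -0.3283, 0.0678]
orientation: [0.519, 0.482, 0.517, -0.481]
wrist_force: [3.1, 1.4, 6.7]
finger_gap: 0.0642
```

```bash
python3 - <<'E'
from h import *
c=cam("scene");t=cam("top");s,p,R=pose()
print(p,s["wrist_force"],s["ft_torque"],s["clock"],s["finger_gap"])
cv2.imwrite("pics/c3.png",np.hstack([cv2.resize(c["frame"][150:230,205:275],None,fx=6,fy=6,interpolation=2),cv2.resize(t["frame"][150:230,370:430],None,fx=6,fy=6,interpolation=2)]))
E
```

```text
[ 0.59780018 -0.32831544  0.0677855 ] [3.23887065 0.90502715 6.01835643] [ 0.25603999 -0.56184995 -0.05266165] 25.25 0.0644152126285837
```

View pics/c3.png

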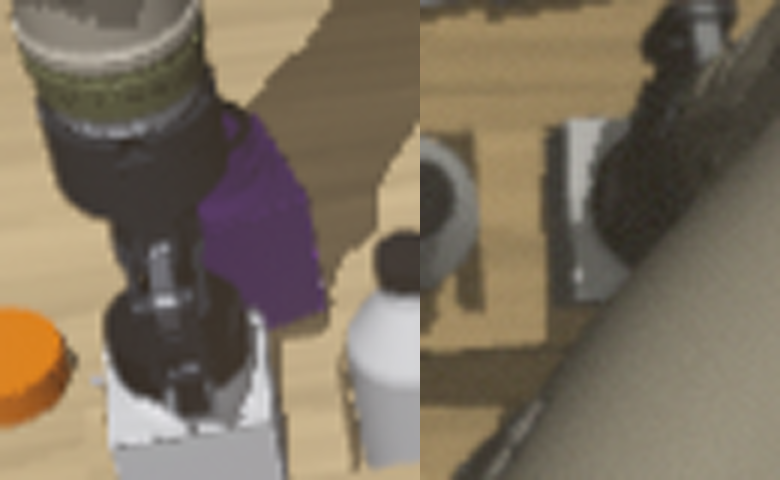

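Gripped at 64.3 mm, with a slight downward push on the jar (6 N). Now I turn anticlockwise, which is negative about the tool's x, first about 50°.

Request:
send_rows(
  newtons=110,
  plan=[
    [0, 0, 0, -4, 0, 0],
    [0, 0, 0, -10, 0, 0],
    [0, 0, 0, -16, 0, 0],
    [0, 0, 0, -22, 0, 0],
    [0, 0, 0, -28, 0, 0],
    [0, 0, 0, -34, 0, 0],
    [0, 0, 0, -40, 0, 0],
    [0, 0, 0, -46, 0, 0],
    [0, 0, 0, -50, 0, 0],
    [0, 0, 0, -50, 0, 0],
  ],
)

```text
clock: 26.5
tcp_pos: [0.5971, -0.3296, 0.068]
orientation: [0.674, 0.217, 0.672, -0.219]
wrist_force: [1.6, -1.8, 6.4]
finger_gap: 0.064
```

```bash
python3 - <<'E'
from h import *
c=cam("scene");t=cam("top");s,p,R=pose()
print(p,s["wrist_force"],s["ft_torque"],s["clock"],s["finger_gap"],s["joint_pos"]);print(R.as_matrix().round(3))
cv2.imwrite("pics/c4.png",np.hstack([cv2.resize(c["frame"][150:230,205:275],None,fx=6,fy=6,interpolation=2),cv2.resize(t["frame"][150:230,370:430],None,fx=6,fy=6,interpolation=2)]))
E
```

```text
[ 0.59711488 -0.32965344  0.06796958] [ 2.04891675 -1.52715254  6.37999037] [-0.59489843 -0.07359297  0.00641111] 26.6 0.06379023546486186 [-0.6210929   0.57630255  0.12926947  1.12039625 -0.00184207  0.00491454]
[[ 0.002  0.586  0.81 ]
 [-0.003  0.81  -0.586]
 [-1.    -0.002  0.003]]
```

View pics/c4.png

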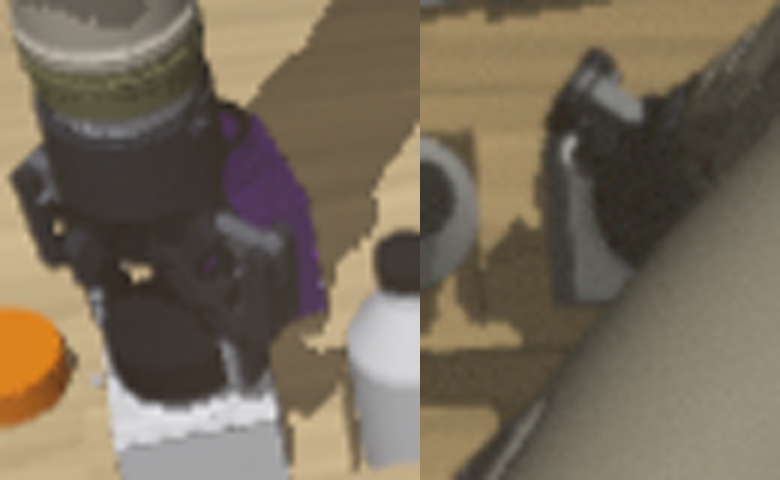

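Turned 50°, yaw now 54°, with the grip steady and the jar still in its place. I'll finish to about 82°.

Request:
send_rows(
  plan=[
    [0, 0, 0, -4, 0, 0],
    [0, 0, 0, -9, 0, 0],
    [0, 0, 0, -14, 0, 0],
    [0, 0, 0, -19, 0, 0],
    [0, 0, 0, -24, 0, 0],
    [0, 0, 0, -28, 0, 0],
    [0, 0, 0, -32, 0, 0],
    [0, 0, 0, -32, 0, 0],
    [0, 0, 0, -32, 0, 0],
    [0, 0, 0, -32, 0, 0],
  ],
)

```text
clock: 27.85
tcp_pos: [0.5972, -0.3295, 0.0691]
orientation: [0.708, 0.022, 0.706, -0.025]
wrist_force: [0.1, -0.0, 11.5]
finger_gap: 0.0637
```

```bash
python3 - <<'E'
from h import *
c=cam("scene");s,p,R=pose()
print(p,s["wrist_force"],s["ft_torque"],s["clock"],s["finger_gap"]);print(R.as_matrix().round(3))
cv2.imwrite("pics/c5.png",cv2.resize(c["frame"][150:240,205:305],None,fx=6,fy=6,interpolation=2))
E
```

```text
[ 0.59718175 -0.32955147  0.06912354] [-0.7781443  -0.27723152 11.09336454] [-0.25608874  0.17748934  0.04865785] 27.9 0.06388081251256088
[[ 0.002  0.067  0.998]
 [-0.004  0.998 -0.067]
 [-1.    -0.003  0.003]]
```

View pics/c5.png

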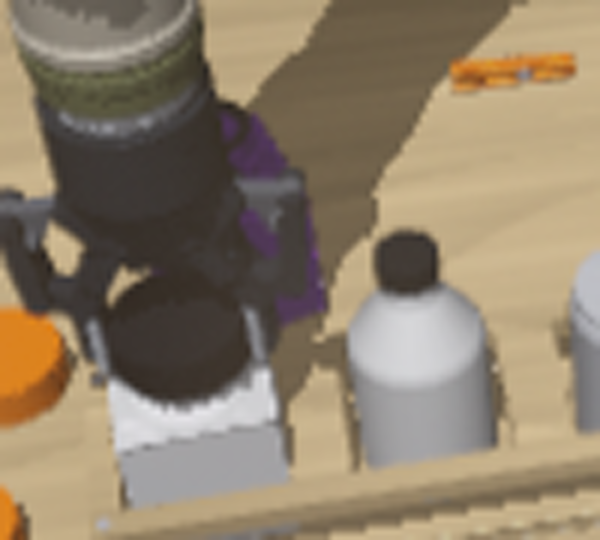

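The upward force rose to 11 N and the tool was pushed up 1 mm, so the seal has let go of its threads. I'll lift a few millimetres and check that no jar weight hangs on it.

Request:
send_rows(
  plan=[
    [-1, 0, 0, 0, 0, 0],
    [-2, 0, 0, 0, 0, 0],
    [-3, 0, 0, 0, 0, 0],
    [-4, 0, 0, 0, 0, 0],
    [-5, 0, 0, 0, 0, 0],
    [-6, 0, 0, 0, 0, 0],
    [-7, 0, 0, 0, 0, 0],
    [-8, 0, 0, 0, 0, 0],
    [-8, 0, 0, 0, 0, 0],
    [-8, 0, 0, 0, 0, 0],
  ],
)

```text
clock: 29.15
tcp_pos: [0.5963, -0.3279, 0.0747]
orientation: [0.707, 0.024, 0.707, -0.024]
wrist_force: [-0.9, -1.5, -0.3]
finger_gap: 0.0637
```

```bash
python3 - <<'E'
from h import *
c=cam("scene");s,p,R=pose()
print(p,s["wrist_force"],s["ft_torque"],s["clock"],s["finger_gap"])
cv2.imwrite("pics/c6.png",cv2.resize(c["frame"][150:240,205:305],None,fx=6,fy=6,interpolation=2))
E
```

```text
[ 0.59637456 -0.32789983  0.07476392] [-1.09634171 -1.02929784 -0.40306132] [-0.14638735  0.19538394 -0.02088938] 29.2 0.06409700274834342
```

View pics/c6.png

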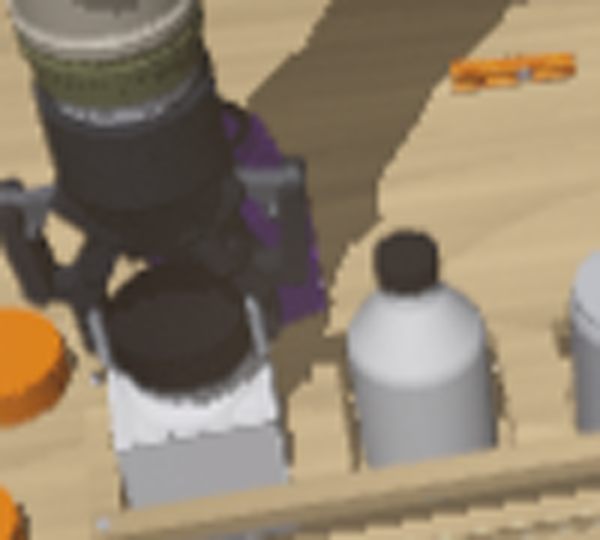

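Only the cap's weight hangs on it (-0.4 N), and the jar stays in place. I'll lift straight up another 36 mm.

Request:
send_rows(
  plan=[
    [-3, 0, 0, 0, 0, 0],
    [-7, 0, 0, 0, 0, 0],
    [-12, 0, 0, 0, 0, 0],
    [-17, 0, 0, 0, 0, 0],
    [-22, 0, 0, 0, 0, 0],
    [-27, 0, 0, 0, 0, 0],
    [-32, 0, 0, 0, 0, 0],
    [-36, -1, 0, 0, 0, 0],
    [-36, -1, 0, 0, 0, 0],
    [-36, -1, 0, 0, 0, 0],
  ],
)

```text
clock: 30.45
tcp_pos: [0.5963, -0.329, 0.1104]
orientation: [0.707, 0.024, 0.707, -0.024]
wrist_force: [-1.5, -1.0, -0.5]
finger_gap: 0.0637
```

```bash
python3 - <<'E'
from h import *
c=cam("scene");t=cam("top");s,p,R=pose()
print(p,s["wrist_force"],s["clock"],s["finger_gap"]);print(R.as_matrix().round(3))
cv2.imwrite("pics/c7.png",cv2.resize(c["frame"][130:240,195:305],None,fx=5,fy=5,interpolation=2))
cv2.imwrite("pics/c8.png",np.vstack([c["frame"],t["frame"]])[:, :][::1][:800][:, :] if 0 else cv2.resize(np.hstack([c["frame"],t["frame"]]),(800,250)))
E
```

```text
[ 0.59620883 -0.32892084  0.11030994] [ 0.36950078 -0.02035643 -1.03958803] 30.55 0.06404348216737925
[[-0.     0.067  0.998]
 [ 0.     0.998 -0.067]
 [-1.     0.    -0.   ]]
```

View pics/c7.png

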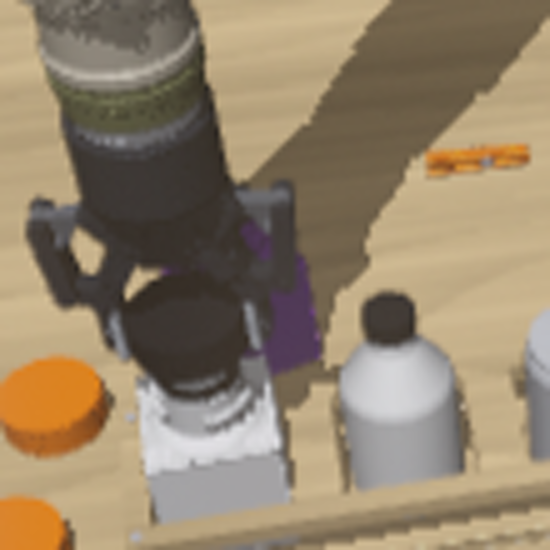

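View pics/c8.png

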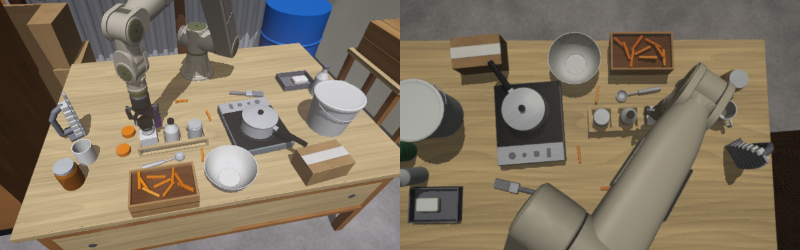

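The cap is held level above the bare white neck, and the jar, bottle, tin and other things are where they were. One last check is the cap's expected outline against the picture.

```bash
python3 - <<'E'
from h import *
c=cam("scene");s,p,R=pose();print(p,s["wrist_force"],s["clock"])
th=np.linspace(0,2*np.pi,60)
im=cv2.resize(c["frame"][130:240,195:305],None,fx=5,fy=5,interpolation=2)
for z,r,col in((.1775,.033,(0,255,0)),(.1535,.033,(255,255,0)),(.130,.0245,(0,0,255))):
    uv=proj(c,np.c_[.5967+r*np.cos(th),-.3305+r*np.sin(th),0*th+z])
    cv2.polylines(im,[np.int32((uv-[195,130])*5+2)],True,col,1)
cv2.imwrite("pics/c9.png",im)
E
```

```text
[ 0.59623342 -0.32893888  0.11031924] [-0.52433602 -0.42996199  0.51354418] 30.6
```

View pics/c9.png

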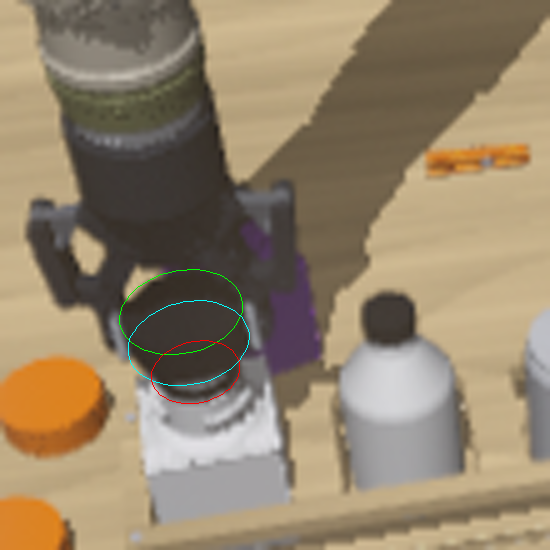

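The outlines agree. The cap's lower rim is about 20-24 mm above the mouth and over it.

```bash
python3 -c "
from workcell import job
print(job.hand_in())"
```

```text
the job is handed in; nothing more can be done
None
```

The job is handed in, at about 30.6 s of the 58 s allowed; it reported no verdict.

- **Keys:** I pressed power, then boil, then start, each until the force rose to 12, 19 and 16 N with no travel left. The keep-warm key was not touched.
- **Cap:** I turned the black cap of the square jar 82° anticlockwise. The seal then pushed the tool up (11 N, 1 mm), so the threads had let go. During the first 8 mm of lift only the cap's weight hung on the gripper, and the jar stayed in the rack.
- **Final state:** The cap is held level over the open mouth, with its lower rim about 20–24 mm above it. In the last pictures the bottle, tin, pan and the other things had not visibly moved.

**What disagreed:**
- **Fingertip height:** the real fingertips ended about 31 mm short of the reported tool point when shut, and about 44 mm when open. I used contact force and the pictures for height instead. Finding this took roughly 10 s at the power key.
- **Last outline check:** the dark lower edge of the cap was about 10 pixels lower than predicted in the 5× crop. It may be the seal, or the cap may sit about 4 mm lower than computed; the range above allows for that.

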